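# Wind the grinder's tool rest up to its stop with the loose crank

### The job

Take the balanced crank from the wooden tray, fit it fully home on the square end of the tool rest's feed screw on the bench grinder, and wind the tool rest up until it comes firmly against its stop, feeling your way and never forcing screw or crank. Then lift the crank off, so that it is out of the grinding hand's way, and stand it gently back upright on its hub in the wooden tray. Leave the knife, the polish tin and the whetstone where they lie.

Things in the scene. Friction and masses are not known exactly. Their poses are not given: they have to be found in the camera images.
- crank: Removable steel crank, 0.5 kg, upright in the tray. Hub: upright square column 28 x 28 mm, 56 mm high; in its underside a square socket 16 mm wide, 24 mm deep, sides parallel to the hub's faces. Round 12 mm arm along x, centred 32 mm up: hand grip at x +75 mm, 31 mm ball counterweight at x -49 mm. Origin: centre of the hub's underside (socket mouth), z up, x to the hand grip, y square to a hub face.
- crank_handle (a point): Middle of the crank's upright black hand grip: 21 mm in diameter, spinning freely on its own upright axis, reaching from 40 to 100 mm above the hub's underside. This point is 70 mm above the hub's underside, at x +75 mm in the crank's frame.
- screw_top (a point): Centre of the top of the feed screw's square end, on its upright axis, 157 mm above the bench. Square 14 mm wide, 22 mm long, its top 3 mm tapered to 9 mm. This point's axes are the grinder's, NOT the square's: the square may stand at any angle about z and is best found by feel (light pressure while turning the crank until it drops on).
- screw_seat (a point): Centre of the round shoulder at the foot of the square, 135 mm above the bench: the hub's underside rests here when fully home. Clockwise from above raises the rest, 2 mm a turn, to a hard stop. The screw turns stiffly (0.22 N m, 3 N at the hand grip) and stays where it is left. Damage is done by pressing the crank on with over 25 N, or driving its hand grip on against the stop with over 15 N.
- tool_rest (a joint): Height in m of the tool rest (steel table plate, 110 x 126 mm, beside the white wheel) above its lowest position; about 0.024 when its carriage is up against the stop collars. It starts 2 to 4 mm below the stop. Only the feed screw moves it.
- grinder: Bench grinder bolted to the bench. Origin: bench level on the feed screw's axis, z up. The white wheel's rim is 165 mm from the screw in -y; wheels, guards and motor lie beyond it, to y -0.33 and x +0.33 m, up to 235 mm high. Within 150 mm of the screw nothing but the square stands over 136 mm: grey bridge 116 x 36 mm over two columns, table plate at y -35 to -161 mm.
- tray: Shallow wooden tray fixed to the bench, 210 mm along its x by 150 mm along its y, 22 mm high outside, walls and floor 8 mm thick. Origin: centre of its underside; inner floor 8 mm above it.
- knife: Knife with a dark wooden handle, 240 mm long, lying on the bench; origin at the guard, x towards the tip. Leave alone.
- polish_tin: Green round tin, 76 mm in diameter, 45 mm high; origin at the centre of its underside. Leave alone.
- whetstone: Two-tone whetstone 150 x 50 x 24 mm lying on the bench; origin at the centre of its underside, x along it. Leave alone.
Not all that is in view belongs to the job. Of the things shaped like the crank, the steel one is meant.

How it is judged (in metres and radians):
On the way, in this order (a step that is already met when the one before it is completed fails the run):
1. the crank is fully home on the screw's square end (horizontal distance between crank and screw_top below 0.003 m and z of crank in the frame of screw_top below -0.0195 m and angle between crank's own z axis and vertical below 0.1 rad), for 0.2 s.
2. the tool rest is wound up against its stop, the crank still on the square (value of joint tool_rest above 0.02385 m and horizontal distance between crank and screw_top below 0.004 m and z of crank in the frame of screw_top below -0.016 m), for 0.2 s.
At the end, for the whole second after the job is handed in: The tool rest stands against its stop (within 0.2 mm), the crank stands upright on its hub (within 0.1 rad) on the tray's floor, its hub inside the tray's walls, released and at rest (value of joint tool_rest above 0.0238 m and x of crank in the frame of tray between -0.085 and 0.085 m and y of crank in the frame of tray between -0.055 and 0.055 m and z of crank in the frame of tray below 0.011 m and angle between crank's own z axis and vertical below 0.1 rad and linear speed of crank below 0.02 m/s and angular speed of crank below 0.2 rad/s); the robot touches nothing.
It fails at once if the crank is pressed on the square with more than 40 N before it has dropped on (contact force between crank and grinder above 40 N and z of crank in the frame of screw_top above -0.004 m).
It fails at once if crank and screw are forced: about 20 N or more at the hand grip, which makes 220 N between socket and square (contact force between crank and grinder above 220 N).
It fails at once if the crank is dropped (let go in the air, more than 6 mm above the tray's floor) or slammed into the tray with over 150 N (contact force between crank and tray above 150 N or (contact force between anything else and crank below 0.05 N and z of crank in the frame of tray above 0.014 m and horizontal distance between crank and screw_top above 0.05 m)).
It fails at once if the knife, the polish tin or the whetstone is shifted more than 20 mm (distance of any of knife, polish_tin, whetstone from where it was at the start of the episode above 0.02 m).
It also fails if it takes over 72 s, if anything falls off the work surface, if the arm or the gripper's body presses on something with over 40 N, if the wrist force passes 120 N, or if a joint passes its speed limit or range.

### The arm

A 6-joint arm with a two-finger parallel gripper is mounted at the origin on the work surface. World frame = base frame: x ahead of the robot, y to its left, z up, the work surface at z = 0. Lengths are in m, angles in degrees, forces in N, time in s.
With the tool pointing down it reaches from about 0.35 to 0.875 m from the base axis. Payload 4.2 kg.
Tool frame: the origin (TCP) lies at the very end of the fingers, on their centre line; the grasp point (between the pads) lies 19 mm behind it (r.grip_point_offset is the distance from the TCP to the grasp point, in m); z points along the fingers, y is the line along which they close (so a half turn about z gives the same grasp; the last joint's range is limited). The gripper opens to 87 mm and grips with 3 to 60 N. Pads are 19 mm wide; open, the fingers measure 117 mm over their backs; the gripper's body (75 mm by 190 mm) begins 51 mm behind the grasp point.
Start: joints at [-58.808, 22.042, 0.453, 0, -68.411, -14.817], TCP at [0.176, -0.6, 0.223] pointing down, gripper open.
Joint ranges: [-179.83, 179.83], [-69.29, 118.12], [-61.27, 80.66], [-181.25, 117.63], [-171.15, -9.14], [-177.46, 177.46]. Speed limits (degrees/s): [159.86, 159.86, 180, 180, 180, 180].

### API

Orientations are given as a 3x3 rotation matrix whose columns are the frame's x, y, z axes.
In Python, from station import r, cams gives the robot as it stands. The module is installed in compiled form; this text tells all that it offers.
- The arm moves only by the shell command python3 -m handwheel 'ROWS'. ROWS is JSON, a list that holds one entry, the list of rows, each a list of 7 numbers: the turn, a rotation vector about the tool's x, y, z in units of 6 degrees (1.0 is 6 degrees), then the shift along the tool's x, y, z in m, then the finger opening in m, from 0 to 0.087. In form: [[[ax, ay, az, x, y, z, jaw], ...]]. A call has 1 to 12 rows; each row shifts and turns the commanded pose from where the row before left it, along the tool's axes as they then stand; what a row does not reach is not made up. A row lasts 1/10 s, in which the tool goes at most 50 mm and 8.59 degrees, less where a joint would pass 70% of its speed; a pose out of reach is approached as far as the arm can. A call with a gripper value outside its range is refused whole. The fingers move at their own pace and stop on an object; the grip force is fixed at half the most. Time passes only in rows, so rows that do not move let the fingers close. It gives the time, the measured TCP pose, the force, the opening and the grip force at its end, in the units of the state.
- r.sense(): the state, without advancing time (a new reading comes with each control period).
- cams.capture(name): name is "scene" or "top" or "wrist"; returns the picture (480x640x3 uint8, red, green, blue); there is no depth.
- cams.get_calibration(name): a dict with "camera_matrix" (3x3 intrinsics, pixels), "rvec" (rotation vector, rad) and "tvec" (3), from world to camera coordinates, as OpenCV has them; the wrist camera has in their place "T_tool_cam" (4x4, takes a point from camera to tool coordinates, whose origin is the TCP and whose axes are the flange's). Camera axes: x right, y down, z forward; pixel columns grow to the right and rows downward; lengths in m; the calibration is good to about 2 mm. The wrist camera is an equidistant fisheye: a pixel r from the principal point sees the ray r / f radians off the axis. A picture is of the moment at which its call begins: read the wrist's pose just before it. get_calibration takes no time and is no camera call.
- r.finish_job(): hands the job in; it is judged then, once.
The state is a dict: "time_s": time; "joints": joint angles; "joint_velocities": joint speeds; "effort": joint torques, N m; "tcp_pos": TCP position; "ee_rot": TCP orientation; "wrist_force": force on the tool from outside, world axes, zero at the start; "moment": the same for the moment, N m; "gripper_width": opening from 0.0 (shut) to 1.0 (fully open); "gripper_force": force on a finger pad.
Only numpy, scipy, OpenCV 4.12 (cv2) and the standard library are available. Lean on these libraries where they do the work, as an engineer would, in place of code of your own. Each camera call takes 0.05 s, during which the arm holds its last target. There are 200 camera calls.

## Working session

There is one attempt and no reset: what is moved stays moved. The work goes in short steps, Python scripts to look and compute and a shell command to move; the robot and the scene stay as the last step left them, time stands still between calls to the robot, and variables do not carry over. Pictures are saved under pics/ and viewed, at most 10 in all, crops included, and the job is handed in when it is done.

```bash
mkdir -p pics
python3 - <<'E'
from station import r, cams
import cv2,numpy as np
s=r.sense(); print({k:np.round(v,3).tolist() for k,v in s.items()})
for n in("scene","top"):
    cv2.imwrite(f"pics/{n}0.png",cams.capture(n)[:,:,::-1])
for n in("scene","top","wrist"): print(n,cams.get_calibration(n))
E
```

```text
{'time_s': 0.0, 'joints': [-58.807, 22.091, 0.381, -0.03, -68.41, -14.818], 'joint_velocities': [-0.058, -0.004, 0.078, 0.105, -0.032, -0.083], 'effort': [0.001, -39.067, 18.741, 4.22, 0.011, -0.0], 'tcp_pos': [0.176, -0.599, 0.221], 'ee_rot': [[-0.959, -0.282, -0.001], [-0.282, 0.959, 0.002], [0.0, 0.002, -1.0]], 'wrist_force': [-0.897, 0.161, 0.601], 'moment': [-0.039, -0.012, 0.011], 'gripper_force': 0.0, 'gripper_width': 0.995}
scene {'camera_matrix': array([[459.94765439,   0.        , 326.97208126],
       [  0.        , 459.94765439, 236.98280038],
       [  0.        ,   0.        ,   1.        ]]), 'rvec': array([ 2.13304152,  1.53347755, -0.43825964]), 'tvec': array([-0.41491477, -0.29493655,  1.22558704])}
top {'camera_matrix': array([[520.29818008,   0.        , 322.06083487],
       [  0.        , 520.29818008, 240.36959684],
       [  0.        ,   0.        ,   1.        ]]), 'rvec': array([ 2.15495846, -2.19491749,  0.10733495]), 'tvec': array([0.28017682, 0.50710649, 1.14066221])}
wrist {'camera_matrix': array([[371.64829954,   0.        , 322.34373137],
       [  0.        , 371.64829954, 239.94978002],
       [  0.        ,   0.        ,   1.        ]]), 'T_tool_cam': array([[-8.91702577e-04, -9.65934261e-01, -2.58786029e-01,
         6.97745706e-02],
       [ 9.99999535e-01, -7.66115862e-04, -5.86139072e-04,
        -3.65700314e-04],
       [ 3.67911729e-04, -2.58786431e-01,  9.65934495e-01,
        -1.61821671e-01],
       [ 0.00000000e+00,  0.00000000e+00,  0.00000000e+00,
         1.00000000e+00]])}
```

View pics/scene0.png

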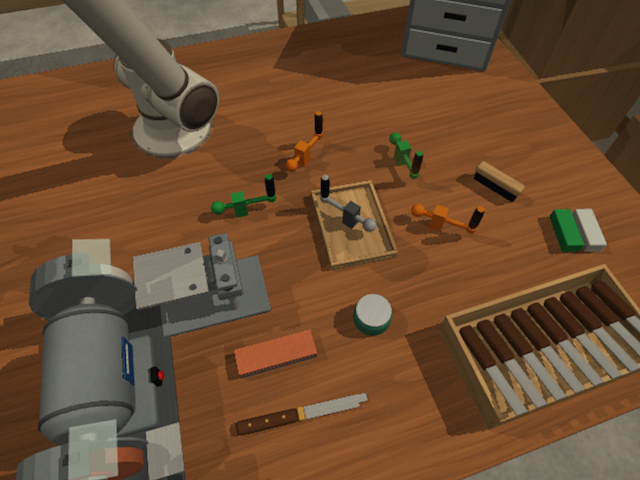

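View pics/top0.png

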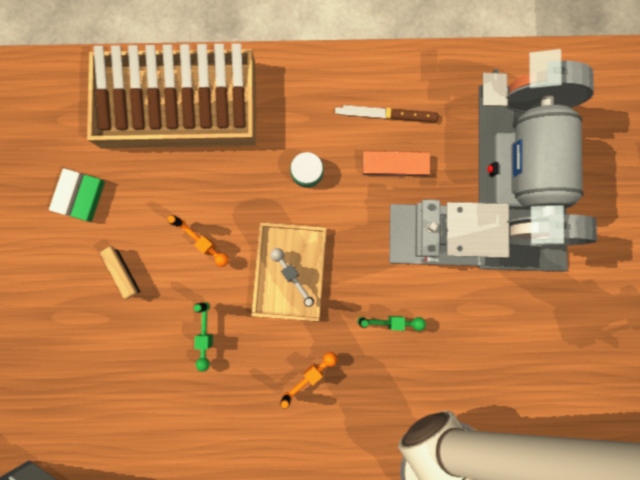

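The scene view shows the steel crank in the tray at (350,214), with its grip at (325,187). The screw is at about (222,255). In the top view the hub is at (290,273), the grip at (309,301), the ball at (277,255) and the screw square at about (432,227). I'll zoom in on these.

Run:
```python
import cv2,numpy as np
t=cv2.imread("pics/top0.png");s=cv2.imread("pics/scene0.png")
f=lambda im,x,y,w,h:cv2.resize(im[y:y+h,x:x+w],(400,300),interpolation=cv2.INTER_CUBIC)
# top: tray 240..340? ; grinder ; scene tray ; scene screw
a=np.vstack([np.hstack([f(t,230,215,133,100),f(t,395,190,80,60)]),np.hstack([f(s,300,165,133,100),f(s,180,225,80,60)])])
cv2.imwrite("pics/z1.png",a)
```

```text
(no output)
```

View pics/z1.png

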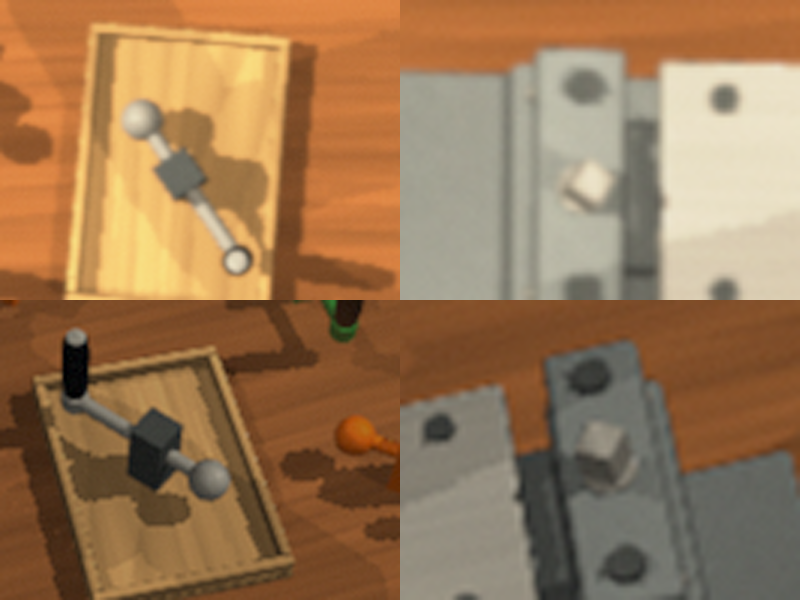

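The zoom gives these top-view pixels: hub top (289.9,273), grip top (308.8,301.7), ball (277.2,254.3), screw top (432.6,226.8). In the scene view the screw top is at about (221,253). Next I cast the rays.

```bash
cat > h.py <<'E'
from station import r, cams
import cv2,numpy as np
def ray(n,uv):
    c=cams.get_calibration(n);R=cv2.Rodrigues(c["rvec"])[0]
    C=-R.T@c["tvec"];K=c["camera_matrix"]
    d=R.T@np.linalg.solve(K,[*uv,1.]);return C,d
def hit(n,uv,z):
    C,d=ray(n,uv);return C+d*(z-C[2])/d[2]
def tri(a,b):
    A=[];B=[]
    for C,d in(a,b):
        d=d/np.linalg.norm(d);P=np.eye(3)-np.outer(d,d);A.append(P);B.append(P@C)
    return np.linalg.lstsq(np.vstack(A),np.hstack(B),rcond=None)[0]
def wray(uv,s):
    c=cams.get_calibration("wrist");K=c["camera_matrix"]
    v=(np.array(uv)-K[:2,2])/K[0,0];t=np.hypot(*v);d=np.r_[v*np.sinc(t/np.pi),np.cos(t)]
    # sin(t)/t*v
    T=c["T_tool_cam"];Rt=np.array(s["ee_rot"])
    return np.array(s["tcp_pos"])+Rt@T[:3,3],Rt@T[:3,:3]@d
E
python3 - <<'E'
from h import *
np.set_printoptions(precision=4,suppress=True)
q=lambda x,y,x0,y0,k:(x0+x/k,y0+y/k)
print("hub",hit("top",(289.9,273),.064),"scene",hit("scene",q(157,430-300,300,165,3.0),.064))
print("grip",hit("top",(308.8,301.7),.108),"scene",hit("scene",q(76,337-300,300,165,3.0),.108))
print("ball",hit("top",(277.2,254.3),.04),hit("scene",q(208,480-300,300,165,3.0),.04))
print("screw",hit("top",(432.6,226.8),.157),hit("scene",(221,253),.157),tri(ray("top",(432.6,226.8)),ray("scene",(221,253))))
# tray outer corners at rim z .022 (top img)
for p in[(93,25),(290,40)]: print("tray",hit("top",q(*p,230,215,3.0),.022))
for p in[(260,224),(327,228),(319.5,320),(252,318)]: print("tray",hit("top",p,.022))
for p in[(539,50),(625,50),(662,62),(505,72)]: print("bridge",hit("top",q(p[0]-400,p[1],395,190,5.),.135))
E
```

```text
hub [0.4393 0.3413 0.064 ] scene [0.4493 0.3426 0.064 ]
grip [0.3783 0.3008 0.108 ] scene [0.3826 0.3023 0.108 ]
ball [0.4816 0.3701 0.04  ] [0.4874 0.3699 0.04  ]
screw [0.5226 0.0515 0.157 ] [0.5327 0.0518 0.157 ] [0.5243 0.05   0.1448]
tray [0.5532 0.4072 0.022 ]
tray [0.5393 0.26   0.022 ]
tray [0.5518 0.4095 0.022 ]
tray [0.54   0.2592 0.022 ]
tray [0.3358 0.2797 0.022 ]
tray [0.343  0.4287 0.022 ]
bridge [0.5805 0.0645 0.135 ]
bridge [0.5799 0.0294 0.135 ]
bridge [0.5747 0.0145 0.135 ]
bridge [0.5717 0.0787 0.135 ]
```

```bash
python3 -m handwheel '[[[0,0,0,-0.0316,0.0312,-0.012,0.087],[0,0,0,-0.0316,0.0312,-0.012,0.087],[0,0,0,-0.0316,0.0312,-0.012,0.087],[0,0,0,-0.0316,0.0312,-0.012,0.087],[0,0,0,-0.0316,0.0312,-0.012,0.087],[0,0,0,-0.0316,0.0312,-0.012,0.087],[0,0,0,-0.0316,0.0312,-0.012,0.087],[0,0,0,-0.0316,0.0312,-0.012,0.087],[0,0,0,-0.0316,0.0312,-0.012,0.087]]]'
python3 -m handwheel '[[[0,0,-1.42,0,0,0,0.087],[0,0,-1.42,0,0,0,0.087],[0,0,-1.42,0,0,0,0.087]]]'; python3 -c "
from h import *;s=r.sense();print(s['joints'],s['ee_rot'])"
```

```text
time_s: 1.0
tcp_pos: [0.3701, -0.2482, 0.3309]
ee_rot: [[-0.959, -0.282, -0.0], [-0.282, 0.959, 0.0], [-0.0, 0.0, -1.0]]
wrist_force: [1.5, -0.8, -0.9]
gripper_width: 0.994
gripper_force: 0.0
time_s: 1.3
tcp_pos: [0.37, -0.2492, 0.3303]
ee_rot: [[-0.739, -0.674, -0.0], [-0.674, 0.739, 0.0], [-0.0, 0.001, -1.0]]
wrist_force: [-0.2, -0.2, 0.4]
gripper_width: 1.002
gripper_force: 0.0
[-1.29912240e+01  4.40861208e-01 -1.16948595e+01 -2.14858189e-02
 -7.78940306e+01 -3.46285205e+01] [[-7.38740739e-01 -6.73989570e-01 -4.23526861e-04]
 [-6.73989703e-01  7.38740587e-01  4.74000719e-04]
 [-6.59505862e-06  6.35616385e-04 -9.99999798e-01]]
```

```bash
python3 -m handwheel '[[[0,0,0,-0.0339,0.031,0.0042,0.087],[0,0,0,-0.0339,0.031,0.0042,0.087],[0,0,0,-0.0339,0.031,0.0042,0.087],[0,0,0,-0.0339,0.031,0.0042,0.087],[0,0,0,-0.0339,0.031,0.0042,0.087],[0,0,0,-0.0339,0.031,0.0042,0.087],[0,0,0,-0.0339,0.031,0.0042,0.087],[0,0,0,-0.0339,0.031,0.0042,0.087],[0,0,0,-0.0339,0.031,0.0042,0.087],[0,0,0,-0.0339,0.031,0.0042,0.087],[0,0,0,-0.0339,0.031,0.0042,0.087],[0,0,0,-0.0339,0.031,0.0042,0.087]]]'
python3 -m handwheel '[[[0,0,-1.427,0,0,0,0.087],[0,0,-1.427,0,0,0,0.087],[0,0,-1.427,0,0,0,0.087],[0,0,-1.427,0,0,0,0.087],[0,0,-1.427,0,0,0,0.087],[0,0,-1.427,0,0,0,0.087],[0,0,-1.427,0,0,0,0.087],[0,0,-1.427,0,0,0,0.087],[0,0,-1.427,0,0,0,0.087],[0,0,-1.427,0,0,0,0.087]]]'
python3 -m handwheel '[[[0,0,-1.427,0,0,0,0.087],[0,0,-1.427,0,0,0,0.087],[0,0,-1.427,0,0,0,0.087],[0,0,-1.427,0,0,0,0.087],[0,0,-1.427,0,0,0,0.087],[0,0,-1.427,0,0,0,0.087],[0,0,-1.427,0,0,0,0.087],[0,0,-1.427,0,0,0,0.087],[0,0,-1.427,0,0,0,0.087],[0,0,-1.427,0,0,0,0.087],[0,0,0,0,0,0,0.087]]]'
python3 - <<'E'
from h import *
s=r.sense();im=cams.capture("wrist");cv2.imwrite("pics/w1.png",im[:,:,::-1]);print(s["time_s"],s["tcp_pos"],s["ee_rot"],s["joints"])
E
```

```text
time_s: 2.5
tcp_pos: [0.4235, 0.3003, 0.2797]
ee_rot: [[-0.744, -0.669, -0.0], [-0.669, 0.744, -0.0], [0.001, -0.0, -1.0]]
wrist_force: [0.6, 0.2, 0.5]
gripper_width: 0.999
gripper_force: 0.0
time_s: 3.5
tcp_pos: [0.4237, 0.2983, 0.2796]
ee_rot: [[0.614, -0.789, -0.001], [-0.789, -0.614, -0.001], [0.0, 0.001, -1.0]]
wrist_force: [0.1, 0.6, 0.4]
gripper_width: 1.002
gripper_force: 0.0
time_s: 4.6
tcp_pos: [0.4237, 0.2984, 0.2797]
ee_rot: [[0.837, 0.547, -0.001], [0.547, -0.837, -0.001], [-0.001, 0.0, -1.0]]
wrist_force: [0.3, -0.7, -0.4]
gripper_width: 0.998
gripper_force: 0.0
4.6 [0.42369611 0.29836732 0.27970956] [[ 8.37170891e-01  5.46940857e-01 -7.72865623e-04]
 [ 5.46940492e-01 -8.37171240e-01 -6.42270213e-04]
 [-9.98304693e-04  1.14978422e-04 -9.99999495e-01]] [ 5.31059548e+01  9.43096028e+00 -8.75663641e+00 -1.40184147e-02
 -7.18684181e+01  7.00558063e+01]
```

View pics/w1.png

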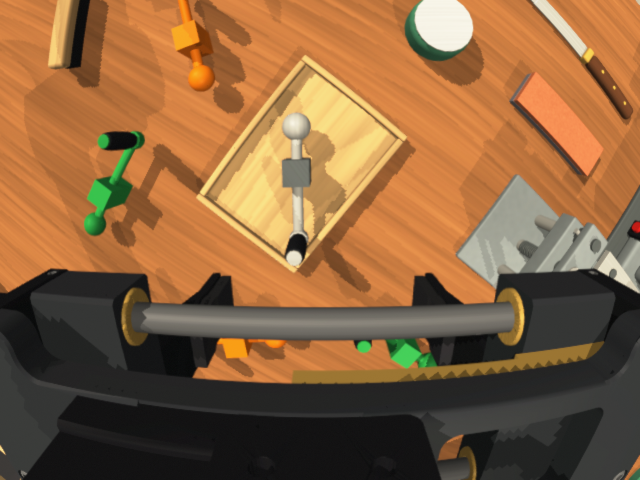

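The wrist view shows the hub top at about (296,172), the ball at (297,127) and the grip at (296,250), with the arm nearly parallel to tool x.

Run:
```python
from h import *
s=r.sense();im=cv2.imread("pics/w1.png");print(im[172,296],im[127,297])
def wh(uv,z):
    C,d=wray(uv,s);return C+d*(z-C[2])/d[2]
m=cv2.inRange(im[150:195,275:320],tuple(int(v)-22 for v in im[172,296]),tuple(int(v)+22 for v in im[172,296]))
c=max(cv2.findContours(m,0,2)[0],key=cv2.contourArea);b=cv2.minAreaRect(c);print(b)
p=np.array(b[0])+[275,150];h=wh(p,.064);print("hub",p,h)
for k in cv2.boxPoints(b)+[275,150]: print(wh(k,.064))
ball=wh((297,127),.04);print("ball",ball,np.degrees(np.arctan2(*(ball-h)[1::-1])))
R=np.array(s["ee_rot"]);print("tool delta",R.T@(np.array([*h[:2],.1])-s["tcp_pos"]))
for q in[(306,57),(406,137),(296,272),(198,198)]: print("tray",wh(q,.022))
```

```text
[108 120 118] [203 226 232]
((20.36481285095215, 22.255630493164062), (44.003482818603516, 26.26887321472168), 87.61405944824219)
hub [295.36481285 172.25563049] [0.44373224 0.34315555 0.064     ]
[0.45461873 0.36695546 0.064     ]
[0.46973433 0.34509145 0.064     ]
[0.43284654 0.31924379 0.064     ]
[0.4173418  0.34137304 0.064     ]
ball [0.48348034 0.36846821 0.04      ] 32.49008008102269
tool delta [ 0.04132161 -0.02667666  0.17971671]
tray [0.55664684 0.40536521 0.022     ]
tray [0.54240216 0.2614691  0.022     ]
tray [0.338856   0.28022879 0.022     ]
tray [0.35266591 0.42662792 0.022     ]
```

```bash
python3 -m handwheel '[[[0,0,0,0.0137,-0.009,0.04,0.087],[0,0,0,0.0137,-0.009,0.04,0.087],[0,0,0,0.0137,-0.009,0.04,0.087],[0,0,0,0,0,0.03,0.087],[0,0,0,0,0,0,0.087]]]'
python3 - <<'E'
from h import *
s=r.sense();im=cams.capture("wrist");cv2.imwrite("pics/w2.png",im[:,:,::-1]);print(s["time_s"],s["tcp_pos"])
E
```

```text
time_s: 5.15
tcp_pos: [0.4412, 0.3412, 0.1252]
ee_rot: [[0.839, 0.544, -0.008], [0.544, -0.839, -0.008], [-0.011, 0.003, -1.0]]
wrist_force: [-0.0, -0.7, -0.3]
gripper_width: 1.003
gripper_force: 0.0
5.15 [0.44121849 0.34121968 0.12520064]
```

View pics/w2.png

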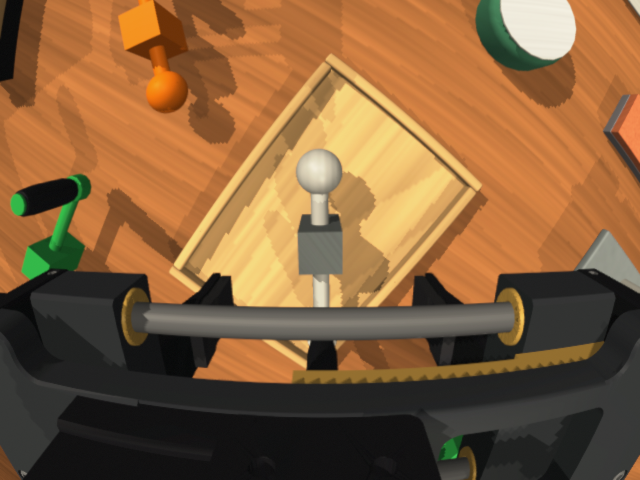

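The hub's top face spans about (299..343, 232..274), so it is centred at (321,253), and its edges are parallel to the tool axes. The ball is at (319,171).

Run:
```python
from h import *
s=r.sense();R=np.array(s["ee_rot"]);print(s["tcp_pos"])
for p,z in[((321,253),.064),((321,232),.064),((321,274),.064),((319,171),.04)]:
    C,d=wray(p,s);w=C+d*(z-C[2])/d[2];print(w,R.T@(w-s["tcp_pos"]))
```

```text
[0.44281262 0.34259643 0.1283365 ]
[0.44415291 0.34363061 0.064     ] [ 0.00200667 -0.00026572  0.06432693]
[0.45569907 0.35111595 0.064     ] [ 0.01576671 -0.00024014  0.06425871]
[0.43219333 0.33587946 0.064     ] [-0.01224486 -0.00029407  0.06439759]
[0.48534341 0.37197218 0.04      ] [ 0.05210772 -0.0015957   0.08807599]
```

```bash
python3 -m handwheel '[[[0,0,0,0.002,0,0.035,0.087],[0,0,0,0,0,0.035,0.087],[0,0,0,0,0,0.026,0.087],[0,0,0,0,0,0,0.087],[0,0,0,0,0,0,0.02],[0,0,0,0,0,0,0.02],[0,0,0,0,0,0,0.02],[0,0,0,0,0,0,0.02],[0,0,0,0,0,0,0.02]]]'
```

```text
time_s: 6.1
tcp_pos: [0.4455, 0.3451, 0.035]
ee_rot: [[0.837, 0.547, 0.001], [0.547, -0.837, 0.001], [0.001, -0.0, -1.0]]
wrist_force: [0.1, 0.6, -1.1]
gripper_width: 0.631
gripper_force: 0.0
```

```bash
python3 -m handwheel '[[[0,0,0,0,0,0,0.02],[0,0,0,0,0,0,0.02],[0,0,0,0,0,0,0.02],[0,0,0,0,0,0,0.02],[0,0,0,0,0,0,0.02],[0,0,0,0,0,0,0.02]]]'
```

```text
time_s: 6.7
tcp_pos: [0.4453, 0.3449, 0.0341]
ee_rot: [[0.837, 0.547, 0.0], [0.547, -0.837, 0.0], [0.0, -0.0, -1.0]]
wrist_force: [0.1, 0.6, -0.0]
gripper_width: 0.32
gripper_force: 30.0
```

```bash
python3 -m handwheel '[[[0,0,0,0,0,-0.02,0.02],[0,0,0,0,0,-0.04,0.02],[0,0,0,0,0,-0.04,0.02],[0,0,0,0,0,-0.04,0.02],[0,0,0,0,0,-0.031,0.02]]]'
python3 -m handwheel '[[[0,0,0,-0.0181,0.0298,0,0.02],[0,0,0,-0.0181,0.0298,0,0.02],[0,0,0,-0.0181,0.0298,0,0.02],[0,0,0,-0.0181,0.0298,0,0.02],[0,0,0,-0.0181,0.0298,0,0.02],[0,0,0,-0.0181,0.0298,0,0.02],[0,0,0,-0.0181,0.0298,0,0.02],[0,0,0,-0.0181,0.0298,0,0.02],[0,0,0,0,0,0,0.02],[0,0,0,0,0,0,0.02]]]'
python3 - <<'E'
from h import *
s=r.sense();im=cams.capture("wrist");cv2.imwrite("pics/w3.png",im[:,:,::-1]);print(s["time_s"],s["tcp_pos"],s["moment"],s["joints"][5])
import json;json.dump({k:np.array(s[k]).tolist() for k in("tcp_pos","ee_rot")},open("s3.json","w"))
E
```

```text
time_s: 7.2
tcp_pos: [0.4447, 0.3442, 0.2062]
ee_rot: [[0.837, 0.547, -0.001], [0.547, -0.837, -0.0], [-0.001, -0.0, -1.0]]
wrist_force: [0.3, 0.9, -4.5]
gripper_width: 0.314
gripper_force: 30.0
time_s: 8.2
tcp_pos: [0.4534, 0.0649, 0.204]
ee_rot: [[0.838, 0.545, -0.003], [0.545, -0.838, -0.0], [-0.002, -0.001, -1.0]]
wrist_force: [-0.2, -0.0, -4.5]
gripper_width: 0.315
gripper_force: 30.0
8.2 [0.45337827 0.06492844 0.2039761 ] [-0.04184118  0.00895764 -0.00119057] 94.53651822094488
```

View pics/w3.png

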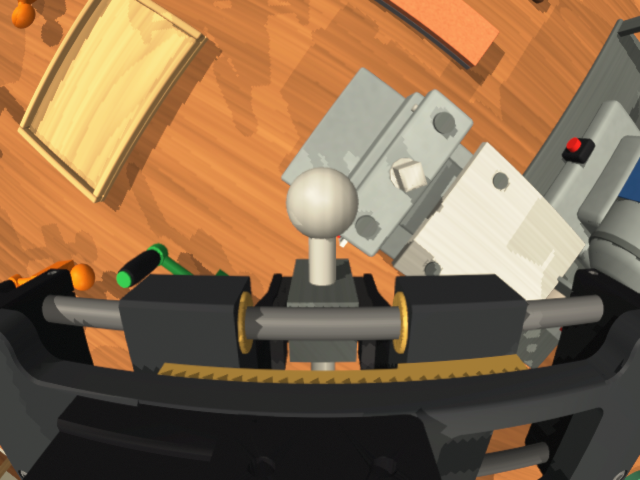

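The square end is at about (408,175), right of the held ball (322,203). I'll zoom in for its angle.

```bash
python3 -c "
import cv2;a=cv2.imread('pics/w3.png')[140:215,360:460];cv2.imwrite('pics/z3.png',cv2.resize(a,(800,600),interpolation=cv2.INTER_CUBIC))"
```

```text
(no output)
```

View pics/z3.png

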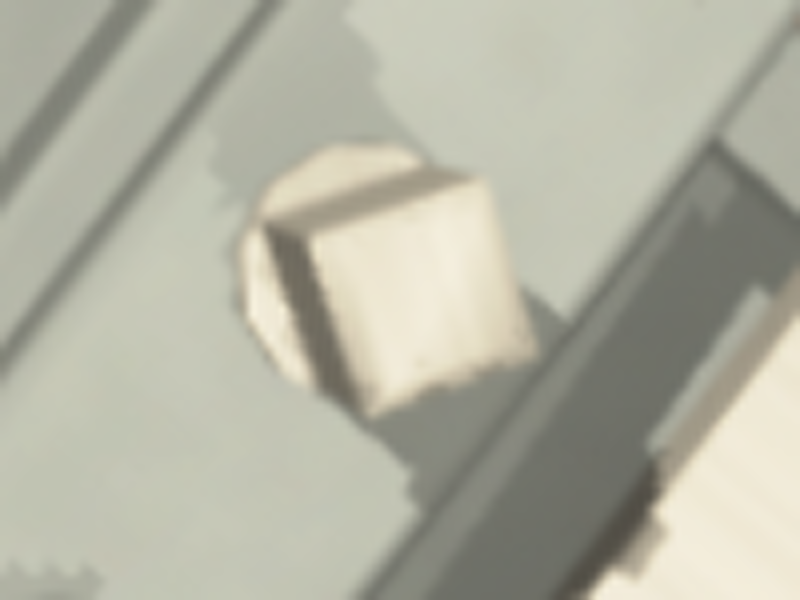

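The square's visible shoulder corners (z≈.154) are at full-image pixels (398.8,169.8), (420.6,162.5), (427.3,184.4) and (406.3,191.9).

Run:
```python
from h import *
import json;s=json.load(open("s3.json"));R=np.array(s["ee_rot"])
P=[]
for x,y in[(310,238),(485,180),(538,355),(370,415)]:
    C,d=wray((360+x/8-.5,140+y/8-.5),s);P.append(C+d*(.154-C[2])/d[2])
P=np.array(P);c=P.mean(0);print(P[:,:2],c)
for i in range(4):
    e=P[(i+1)%4]-P[i];t=R.T@e;print(np.linalg.norm(e),"tool-frame edge angle",np.degrees(np.arctan2(t[1],t[0]))%90)
print("tool delta",R.T@(c-s["tcp_pos"]))
```

```text
[[0.52477095 0.05858942]
 [0.53569802 0.05024519]
 [0.52751034 0.03950377]
 [0.51668708 0.04749383]] [0.5261666  0.04895805 0.154     ]
0.01374871039344838 tool-frame edge angle 70.40234826450168
0.013506153898739227 tool-frame edge angle 70.3523093893948
0.013453031152970682 tool-frame edge angle 69.47179849308498
0.013728114487093246 tool-frame edge angle 69.11155155968585
tool delta [0.05243535 0.05312758 0.04978752]
```

```bash
python3 -c "
from h import *;s=r.sense();print(np.round(s['joints'],1),s['tcp_pos'])"
```

```text
[ 28.6   6.6 -23.4  -0.  -60.1  94.5] [0.4537454  0.06566837 0.20423067]
```

Run:
```python
from h import *
I={"tcp_pos":[0,0,0],"ee_rot":np.eye(3)}
for p in[(322.5,203.5),(322.5,167),(322.5,240),(287,203),(358,203)]:
    C,d=wray(p,I);print(p,C+d*(-.006-C[2])/d[2])
# ray bisector between top and bottom tangent rays
a=[wray(p,I)[1] for p in[(322.5,167.),(322.5,240.)]];C=wray((0,0),I)[0]
d=sum(v/np.linalg.norm(v) for v in a);print("ball x",(C+d*(-.006-C[2])/d[2]))
s={"tcp_pos":[0.44121849,0.34121968,0.12520064],"ee_rot":[[0.839,0.544,-0.008],[0.544,-0.839,-0.008],[-0.011,0.003,-1.0]]}
C,d=wray((321,253),s);h=C+d*(.064-C[2])/d[2];print("hub",h, np.array([.837,.547])@(h[:2]-[.4453,.3449]))
```

```text
(322.5, 203.5) [ 0.04535889  0.00065958 -0.006     ]
(322.5, 167) [ 0.06087425  0.00067239 -0.006     ]
(322.5, 240) [ 0.02933365  0.00064679 -0.006     ]
(287, 203) [ 0.04563691 -0.01443889 -0.006     ]
(358, 203) [ 0.04560822  0.01576121 -0.006     ]
ball x [ 0.04535889  0.0006598  -0.006     ]
hub [0.4430826  0.34255678 0.064     ] -0.0031377059916650363
```

```bash
python3 -m handwheel '[[[0,0,0,0.0275,0.0262,0,0.02],[0,0,0,0.0274,0.0261,0,0.02],[0,0,-1.11,0,0,0,0.02],[0,0,-1.11,0,0,0,0.02],[0,0,-1.11,0,0,0.006,0.02],[0,0,0,0,0,0.01,0.02],[0,0,0,0,0,0,0.02],[0,0,0,0,0,0,0.02]]]'
```

```text
time_s: 9.05
tcp_pos: [0.5287, 0.0526, 0.1885]
ee_rot: [[0.6, 0.8, -0.001], [0.8, -0.6, -0.001], [-0.001, -0.001, -1.0]]
wrist_force: [-0.4, 0.1, -4.8]
gripper_width: 0.316
gripper_force: 30.0
```

```bash
python3 -m handwheel '[[[0,0,0,-0.001,0,0.002,0.02],[0,0,0,0,0,0.002,0.02],[0,0,0,0,0,0.002,0.02],[0,0,0,0,0,0.001,0.02],[0,0,0,0,0,0.001,0.02],[0,0,0,0,0,0,0.02]]]'
```

```text
time_s: 9.65
tcp_pos: [0.5284, 0.0513, 0.1811]
ee_rot: [[0.6, 0.8, -0.0], [0.8, -0.6, -0.0], [-0.0, -0.0, -1.0]]
wrist_force: [-0.6, 0.8, -5.3]
gripper_width: 0.319
gripper_force: 30.0
```

No contact force, so it is entering. I'll continue down in small steps.

```bash
python3 -m handwheel '[[[0,0,0,0,0,0.0015,0.02],[0,0,0,0,0,0.0015,0.02],[0,0,0,0,0,0.001,0.02],[0,0,0,0,0,0,0.02]]]'
```

```text
time_s: 10.05
tcp_pos: [0.5283, 0.0514, 0.1769]
ee_rot: [[0.6, 0.8, -0.0], [0.8, -0.6, -0.0], [-0.0, -0.0, -1.0]]
wrist_force: [-0.4, 0.0, -6.0]
gripper_width: 0.316
gripper_force: 30.0
```

```bash
python3 -m handwheel '[[[0,0,0,0,0,0.002,0.02],[0,0,0,0,0,0.002,0.02],[0,0,0,0,0,0.002,0.02],[0,0,0,0,0,0.002,0.02],[0,0,0,0,0,0,0.02]]]'
```

```text
time_s: 10.55
tcp_pos: [0.5282, 0.0514, 0.1687]
ee_rot: [[0.6, 0.8, -0.001], [0.8, -0.6, -0.0], [-0.001, -0.001, -1.0]]
wrist_force: [0.0, -0.3, -5.0]
gripper_width: 0.321
gripper_force: 30.0
```

```bash
python3 -m handwheel '[[[0,0,0,0,0,0.002,0.02],[0,0,0,0,0,0.002,0.02],[0,0,0,0,0,0.001,0.02],[0,0,0,0,0,0.001,0.02],[0,0,0,0,0,0,0.02]]]'
```

```text
time_s: 11.05
tcp_pos: [0.5284, 0.0514, 0.163]
ee_rot: [[0.6, 0.8, -0.0], [0.8, -0.6, -0.0], [-0.0, -0.0, -1.0]]
wrist_force: [0.2, 0.5, -5.8]
gripper_width: 0.317
gripper_force: 30.0
```

```bash
python3 -m handwheel '[[[0,0,0,0,0,0.0007,0.02],[0,0,0,0,0,0.0007,0.02],[0,0,0,0,0,0,0.02]]]';python3 -m handwheel '[[[0,0,0,0,0,0.0005,0.02],[0,0,0,0,0,0,0.02]]]'
```

```text
time_s: 11.35
tcp_pos: [0.5285, 0.0514, 0.1617]
ee_rot: [[0.6, 0.8, -0.0], [0.8, -0.6, -0.0], [-0.0, -0.0, -1.0]]
wrist_force: [-0.3, -0.4, -5.8]
gripper_width: 0.317
gripper_force: 30.0
time_s: 11.55
tcp_pos: [0.5285, 0.0514, 0.1612]
ee_rot: [[0.6, 0.8, -0.0], [0.8, -0.6, 0.0], [-0.0, -0.0, -1.0]]
wrist_force: [-0.5, -1.0, -5.5]
gripper_width: 0.322
gripper_force: 30.0
```

```bash
python3 -m handwheel '[[[0,0,0,0,0,0.0005,0.02],[0,0,0,0,0,0,0.02]]]';python3 -m handwheel '[[[0,0,0,0,0,0.0004,0.02],[0,0,0,0,0,0,0.02],[0,0,0,0,0,0,0.02]]]'; python3 -c "
from h import *;s=r.sense();print(s['moment'],s['joints'])"
```

```text
time_s: 11.75
tcp_pos: [0.5285, 0.0514, 0.1611]
ee_rot: [[0.6, 0.8, 0.0], [0.8, -0.6, -0.0], [0.0, 0.0, -1.0]]
wrist_force: [-1.5, 0.8, -2.6]
gripper_width: 0.326
gripper_force: 30.0
time_s: 12.05
tcp_pos: [0.5286, 0.0515, 0.161]
ee_rot: [[0.599, 0.8, 0.001], [0.8, -0.599, -0.0], [0.0, 0.0, -1.0]]
wrist_force: [-2.0, 1.7, 2.3]
gripper_width: 0.314
gripper_force: 30.0
[ 0.09871163  0.96540588 -0.04194493] [ 2.30806033e+01  1.60944767e+01 -1.79151728e+01  1.41925539e-02
 -5.59630688e+01  1.20080598e+02]
```

```bash
python3 -m handwheel '[[[0,0,1,0,0.0004,0,0.02],[0,0,1,0,0.0004,0,0.02],[0,0,1,0,0.0003,0,0.02],[0,0,1,0,0.0004,0,0.02]]]'; python3 -c "
from h import *;s=r.sense();print(s['moment'],s['joints'])"
```

```text
time_s: 12.45
tcp_pos: [0.5289, 0.0507, 0.161]
ee_rot: [[0.875, 0.484, -0.001], [0.484, -0.875, 0.0], [-0.001, -0.001, -1.0]]
wrist_force: [-5.6, 2.2, 3.3]
gripper_width: 0.314
gripper_force: 30.0
[0.70628736 1.67759143 0.20987031] [ 2.29606752e+01  1.61606309e+01 -1.78022825e+01 -3.89078772e-02
 -5.60757133e+01  9.60319769e+01]
```

```bash
python3 -m handwheel '[[[0,0,1.4,0,0.0005,0,0.02],[0,0,1.4,0,0.0005,0,0.02],[0,0,1.4,0,0.0005,0,0.02],[0,0,1.4,0,0.0005,0,0.02],[0,0,1.4,0,0.0005,0,0.02],[0,0,1.4,0,0.0005,0,0.02],[0,0,1.4,0,0.0005,0,0.02],[0,0,1.4,0,0.0005,0,0.02]]]'; python3 -c "
from h import *;s=r.sense();print(s['moment'],s['joints'])"
```

```text
time_s: 13.25
tcp_pos: [0.5284, 0.0464, 0.1609]
ee_rot: [[0.785, -0.62, -0.002], [-0.62, -0.785, -0.001], [-0.001, 0.002, -1.0]]
wrist_force: [-5.0, 1.0, 3.4]
gripper_width: 0.32
gripper_force: 30.0
[0.37467354 1.97649782 0.22413022] [ 2.25441408e+01  1.61204847e+01 -1.78809805e+01 -2.13151524e-03
 -5.61269481e+01  2.91335520e+01]
```

```bash
python3 -m handwheel '[[[0,0,1.4,0,0.0005,0,0.02],[0,0,1.4,0,0.0005,0,0.02],[0,0,1.4,0,0.0005,0,0.02],[0,0,1.4,0,0.0005,0,0.02],[0,0,1.4,0,0.0005,0,0.02],[0,0,1.4,0,0.0005,0,0.02],[0,0,1.4,0,0.0005,0,0.02],[0,0,1.4,0,0.0005,0,0.02],[0,0,1.4,0,0.0005,0,0.02],[0,0,1.4,0,0.0005,0,0.02],[0,0,1.4,0,0.0005,0,0.02],[0,0,1.4,0,0.0005,0,0.02]]]'; python3 -c "
from h import *;s=r.sense();print(s['moment'],s['joints'])"
```

```text
time_s: 14.45
tcp_pos: [0.5224, 0.0464, 0.161]
ee_rot: [[-0.756, -0.654, -0.003], [-0.654, 0.756, 0.0], [0.002, 0.002, -1.0]]
wrist_force: [-8.6, 3.6, 6.1]
gripper_width: 0.315
gripper_force: 30.0
[1.37979546 2.57326376 0.22510791] [ 22.76138987  15.59858829 -18.59302124  -0.10294305 -55.98373867
 -71.84040089]
```

```bash
python3 -m handwheel '[[[0,0,1.4,0.0006,0.001,-0.0003,0.02],[0,0,1.4,0,0.0005,0,0.02],[0,0,1.4,0,0.0005,0,0.02],[0,0,1.4,0,0.0005,0,0.02],[0,0,1.4,0,0.0005,0,0.02],[0,0,1.4,0,0.0005,0,0.02],[0,0,1.4,0,0.0005,0,0.02],[0,0,1.4,0,0.0005,0,0.02],[0,0,1.4,0,0.0005,0,0.02],[0,0,1.4,0,0.0005,0,0.02],[0,0,1.4,0,0.0005,0,0.02],[0,0,0,0,0,0,0.02]]]'; python3 -c "
from h import *;s=r.sense();print(s['moment'],s['joints'])"
```

```text
time_s: 15.65
tcp_pos: [0.5231, 0.052, 0.161]
ee_rot: [[-0.624, 0.781, -0.0], [0.781, 0.624, 0.002], [0.001, 0.001, -1.0]]
wrist_force: [-4.5, 4.7, 1.7]
gripper_width: 0.32
gripper_force: 30.0
[1.28172901 1.43973434 0.03675095] [ 2.33154642e+01  1.56170309e+01 -1.85570140e+01 -1.09447215e-01
 -5.58153672e+01 -1.64633307e+02]
```

```bash
python3 -m handwheel '[[[0,0,0,0,0,0,0.06],[0,0,0,0,0,0,0.06],[0,0,0,0,0,0,0.06],[0,0,0,0,0,0,0.06],[0,0,0,-0.0034,0,0,0.06]]]'
```

```text
time_s: 16.15
tcp_pos: [0.5258, 0.0483, 0.1608]
ee_rot: [[-0.626, 0.78, 0.0], [0.78, 0.626, 0.0], [-0.0, 0.0, -1.0]]
wrist_force: [-0.2, -0.1, -0.5]
gripper_width: 0.652
gripper_force: 0.0
```

```bash
python3 -m handwheel '[[[0,0,0,0,0,-0.023,0.06],[0,0,0,0,0,-0.022,0.06],[0,0,-1.428,0,0,0,0.06],[0,0,-1.428,0,0,0,0.06],[0,0,-1.428,0,0,0,0.06],[0,0,-1.428,0,0,0,0.06],[0,0,-1.428,0,0,0,0.06],[0,0,-1.428,0,0,0,0.06],[0,0,-1.428,0,0,0,0.06],[0,0,-1.428,0,0,0,0.06],[0,0,-1.428,0,0,0,0.06],[0,0,-1.428,0,0,0,0.06]]]' && python3 -m handwheel '[[[0,0,-1.428,0,0,0,0.06],[0,0,-1.428,0,0,0,0.06],[0,0,-1.428,0,0,0,0.06],[0,0,-1.428,0,0,0,0.06],[0,0,-1.428,0,0,0,0.06],[0,0,-1.428,0,0,0,0.06],[0,0,-1.428,0,0,0,0.06],[0,0,-1.428,0,0,0,0.06],[0,0,-1.428,0,0,0,0.06],[0,0,-1.428,0,0,0,0.06],[0,0,-1.428,0,0,0,0.06],[0,0,0,0,0,0,0.06]]]'
python3 - <<'E'
from h import *
s=r.sense();print(s["joints"]);im=cams.capture("wrist");cv2.imwrite("pics/w4.png",im[:,:,::-1])
E
```

```text
time_s: 17.35
tcp_pos: [0.5259, 0.048, 0.2056]
ee_rot: [[-0.821, -0.57, 0.0], [-0.57, 0.821, -0.0], [-0.0, -0.0, -1.0]]
wrist_force: [-0.1, -1.2, 0.3]
gripper_width: 0.692
gripper_force: 0.0
time_s: 18.55
tcp_pos: [0.5259, 0.0481, 0.2056]
ee_rot: [[0.625, -0.781, 0.0], [-0.781, -0.625, -0.0], [0.0, -0.0, -1.0]]
wrist_force: [0.1, 0.7, 0.3]
gripper_width: 0.688
gripper_force: 0.0
[ 2.28438172e+01  1.33916799e+01 -1.46135546e+01  9.10776311e-03
 -6.19871431e+01  1.58092139e+01]
```

View pics/w4.png

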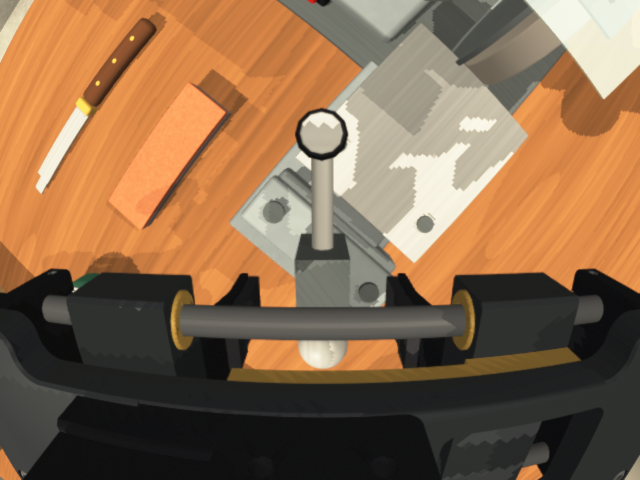

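The crank is still fully on the square, its arm parallel to tool x: grip at (322,134), hub at about (323,280). I'll go down and regrip.

```bash
python3 -m handwheel '[[[0,0,0,0,0,0.015,0.06],[0,0,0,0,0,0.015,0.06],[0,0,0,0,0,0.0147,0.06],[0,0,0,0,0,0,0.02],[0,0,0,0,0,0,0.02],[0,0,0,0,0,0,0.02],[0,0,0,0,0,0,0.02],[0,0,0,0,0,0,0.02],[0,0,0,0,0,0,0.02]]]'; python3 -c "
from h import *;s=r.sense();print(s['moment'],s['joints'])"
```

```text
time_s: 19.5
tcp_pos: [0.5259, 0.0483, 0.1616]
ee_rot: [[0.625, -0.781, 0.001], [-0.781, -0.625, 0.0], [0.0, -0.001, -1.0]]
wrist_force: [-1.3, 0.2, 1.7]
gripper_width: 0.317
gripper_force: 30.0
[-0.04073262  0.31655925 -0.02266531] [ 2.28727578e+01  1.57748128e+01 -1.82791692e+01  1.83019490e-02
 -5.58981304e+01  1.58015429e+01]
```

```bash
python3 -m handwheel '[[[0,0,1.4,0,0,0,0.02],[0,0,1.4,0,0,0,0.02],[0,0,1.4,0,0,0,0.02],[0,0,1.4,0,0,0,0.02],[0,0,1.4,0,0,0,0.02],[0,0,1.4,0,0,0,0.02],[0,0,1.4,0,0,0,0.02]]]'; python3 -c "
from h import *;s=r.sense();print(s['moment'],s['joints'])"
python3 -m handwheel '[[[0,0,1,0,0,0,0.02],[0,0,1,0,0,0,0.02],[0,0,1,0,0,0,0.02]]]'; python3 -c "
from h import *;s=r.sense();print(s['moment'],s['joints'])"
```

```text
time_s: 20.2
tcp_pos: [0.5251, 0.0482, 0.1616]
ee_rot: [[-0.349, -0.937, -0.001], [-0.937, 0.349, -0.001], [0.001, 0.001, -1.0]]
wrist_force: [-2.9, 0.9, 3.4]
gripper_width: 0.318
gripper_force: 30.0
[0.06205768 1.01598894 0.21696562] [ 2.28874245e+01  1.57543106e+01 -1.83086613e+01  7.98476957e-03
 -5.60029041e+01 -4.33006565e+01]
time_s: 20.5
tcp_pos: [0.5249, 0.0483, 0.1616]
ee_rot: [[-0.62, -0.785, -0.001], [-0.785, 0.62, -0.0], [0.001, 0.001, -1.0]]
wrist_force: [-4.4, 1.4, 5.3]
gripper_width: 0.318
gripper_force: 30.0
[0.31728048 1.18369139 0.22988771] [ 2.28958818e+01  1.57460509e+01 -1.83116789e+01 -1.43720005e-02
 -5.60242285e+01 -6.12013492e+01]
```

```bash
cat > ok.py <<'E'
from station import r
import sys
s=r.sense();m=s["moment"][2];print(round(m,3),round(s["joints"][5],1));sys.exit(m>.34)
E
m="python3 -m handwheel"; k="python3 ok.py"
$m '[[[0,0,0.8,0,0,0,0.02]]]' >/dev/null && $k && $m '[[[0,0,0.8,0,0,0,0.02]]]' >/dev/null && $k && $m '[[[0,0,0.8,0,0,0,0.02]]]' >/dev/null && $k && $m '[[[0,0,0.8,0,0,0,0.02]]]' >/dev/null && $k && $m '[[[0,0,0.8,0,0,0,0.02]]]' >/dev/null && $k && $m '[[[0,0,0.8,0,0,0,0.02]]]' >/dev/null && $k && $m '[[[0,0,0.8,0,0,0,0.02]]]' >/dev/null && $k && $m '[[[0,0,0.8,0,0,0,0.02]]]' >/dev/null && $k && $m '[[[0,0,0.8,0,0,0,0.02]]]' >/dev/null && $k && $m '[[[0,0,0.8,0,0,0,0.02]]]' && $k
```

```text
0.206 -66.0False
```

```bash
sed -i 's/sys.exit(m>.34)/sys.exit(int(m>.34))/' ok.py
m="python3 -m handwheel"; k="python3 ok.py"
$m '[[[0,0,0.8,0,0,0,0.02]]]' >/dev/null && $k && $m '[[[0,0,0.8,0,0,0,0.02]]]' >/dev/null && $k && $m '[[[0,0,0.8,0,0,0,0.02]]]' >/dev/null && $k && $m '[[[0,0,0.8,0,0,0,0.02]]]' >/dev/null && $k && $m '[[[0,0,0.8,0,0,0,0.02]]]' >/dev/null && $k && $m '[[[0,0,0.8,0,0,0,0.02]]]' >/dev/null && $k && $m '[[[0,0,0.8,0,0,0,0.02]]]' >/dev/null && $k && $m '[[[0,0,0.8,0,0,0,0.02]]]' >/dev/null && $k && $m '[[[0,0,0.8,0,0,0,0.02]]]' >/dev/null && $k && $m '[[[0,0,0.8,0,0,0,0.02]]]' && $k
```

```text
0.249 -70.8
0.246 -75.6
0.246 -80.4
0.231 -85.2
0.174 -90.0
0.259 -94.8
0.22 -99.6
0.161 -104.4
0.285 -109.2
time_s: 21.6
tcp_pos: [0.5246, 0.0489, 0.1616]
ee_rot: [[-1.0, 0.019, -0.002], [0.019, 1.0, 0.001], [0.002, 0.001, -1.0]]
wrist_force: [-4.4, 3.6, 5.0]
gripper_width: 0.321
gripper_force: 30.0
0.209 -114.0
```

```bash
m="python3 -m handwheel"; k="python3 ok.py"
$m '[[[0,0,0.8,0,0,0,0.02]]]' >/dev/null && $k && $m '[[[0,0,0.8,0,0,0,0.02]]]' >/dev/null && $k && $m '[[[0,0,0.8,0,0,0,0.02]]]' >/dev/null && $k && $m '[[[0,0,0.8,0,0,0,0.02]]]' >/dev/null && $k && $m '[[[0,0,0.8,0,0,0,0.02]]]' >/dev/null && $k && $m '[[[0,0,0.8,0,0,0,0.02]]]' >/dev/null && $k && $m '[[[0,0,0.8,0,0,0,0.02]]]' >/dev/null && $k && $m '[[[0,0,0.8,0,0,0,0.02]]]' >/dev/null && $k && $m '[[[0,0,0.8,0,0,0,0.02]]]' >/dev/null && $k && $m '[[[0,0,0.8,0,0,0,0.02]]]' >/dev/null && $k && $m '[[[0,0,0.8,0,0,0,0.02]]]' >/dev/null && $k && $m '[[[0,0,0.8,0,0,0,0.02],[0,0,0,0,0,0,0.02]]]' && $k
```

```text
0.222 -118.8
0.217 -123.6
0.227 -128.4
0.225 -133.2
0.227 -138.0
0.269 -142.8
0.184 -147.6
0.232 -152.4
0.225 -157.2
0.249 -162.0
0.221 -166.8
time_s: 22.9
tcp_pos: [0.5249, 0.0495, 0.1616]
ee_rot: [[-0.521, 0.853, -0.001], [0.853, 0.521, 0.002], [0.002, 0.0, -1.0]]
wrist_force: [-5.4, 4.8, 5.4]
gripper_width: 0.315
gripper_force: 30.0
0.034 -171.5
```

```bash
m="python3 -m handwheel"
$m '[[[0,0,0,0,0,0,0.06],[0,0,0,0,0,0,0.06],[0,0,0,0,0,0,0.06],[0,0,0,0,0,0,0.06],[0,0,0,0,0,0,0.06],[0,0,0,0,0,-0.023,0.06],[0,0,0,0,0,-0.022,0.06],[0,0,-1.428,0,0,0,0.06],[0,0,-1.428,0,0,0,0.06],[0,0,-1.428,0,0,0,0.06],[0,0,-1.428,0,0,0,0.06],[0,0,-1.428,0,0,0,0.06]]]' && $m '[[[0,0,-1.428,0,0,0,0.06],[0,0,-1.428,0,0,0,0.06],[0,0,-1.428,0,0,0,0.06],[0,0,-1.428,0,0,0,0.06],[0,0,-1.428,0,0,0,0.06],[0,0,-1.428,0,0,0,0.06],[0,0,-1.428,0,0,0,0.06],[0,0,-1.428,0,0,0,0.06],[0,0,-1.428,0,0,0,0.06],[0,0,-1.428,0,0,0,0.06]]]' && $m '[[[0,0,-1.428,0,0,0,0.06],[0,0,-1.428,0,0,0,0.06],[0,0,-1.428,0,0,0,0.06],[0,0,-1.428,0,0,0,0.06],[0,0,-1.428,0,0,0,0.06],[0,0,-1.428,0,0,0,0.06],[0,0,0,0,0,0.015,0.06],[0,0,0,0,0,0.015,0.06],[0,0,0,0,0,0.015,0.06],[0,0,0,0,0,0,0.06]]]';python3 ok.py
```

```text
time_s: 24.1
tcp_pos: [0.5256, 0.0482, 0.2059]
ee_rot: [[-0.964, 0.264, -0.0], [0.264, 0.964, -0.0], [0.0, -0.0, -1.0]]
wrist_force: [0.4, 0.6, -0.1]
gripper_width: 0.687
gripper_force: 0.0
time_s: 25.1
tcp_pos: [0.5257, 0.0482, 0.2058]
ee_rot: [[-0.336, -0.942, -0.0], [-0.942, 0.336, -0.0], [0.0, 0.0, -1.0]]
wrist_force: [0.1, -0.4, 0.2]
gripper_width: 0.686
gripper_force: 0.0
time_s: 26.1
tcp_pos: [0.5242, 0.0478, 0.1589]
ee_rot: [[0.521, -0.854, -0.005], [-0.854, -0.521, -0.001], [-0.001, 0.005, -1.0]]
wrist_force: [-0.2, -1.3, -0.1]
gripper_width: 0.691
gripper_force: 0.0
0.055 8.5
```

```bash
m="python3 -m handwheel"; k="python3 ok.py"
$m '[[[0,0,0,0,0,0,0.02],[0,0,0,0,0,0,0.02],[0,0,0,0,0,0,0.02],[0,0,0,0,0,0,0.02],[0,0,0,0,0,0,0.02],[0,0,0,0,0,0,0.02],[0,0,0,0,0,0,0.02]]]' && $k && $m '[[[0,0,0.8,0,0,0,0.02]]]' >/dev/null && $k && $m '[[[0,0,0.8,0,0,0,0.02]]]' >/dev/null && $k && $m '[[[0,0,0.8,0,0,0,0.02]]]' >/dev/null && $k && $m '[[[0,0,0.8,0,0,0,0.02]]]' >/dev/null && $k && $m '[[[0,0,0.8,0,0,0,0.02]]]' >/dev/null && $k && $m '[[[0,0,0.8,0,0,0,0.02]]]' >/dev/null && $k && $m '[[[0,0,0.8,0,0,0,0.02]]]' >/dev/null && $k && $m '[[[0,0,0.8,0,0,0,0.02]]]' >/dev/null && $k && $m '[[[0,0,0.8,0,0,0,0.02]]]' && $k
```

```text
time_s: 26.8
tcp_pos: [0.5257, 0.0483, 0.1613]
ee_rot: [[0.521, -0.853, 0.0], [-0.853, -0.521, -0.0], [0.0, -0.0, -1.0]]
wrist_force: [-1.1, 0.4, 2.7]
gripper_width: 0.321
gripper_force: 30.0
0.085 8.5
0.2 3.7
0.193 -1.2
0.256 -6.0
0.231 -10.8
0.249 -15.6
0.244 -20.4
0.179 -25.2
0.212 -30.0
time_s: 27.7
tcp_pos: [0.5251, 0.0482, 0.1613]
ee_rot: [[-0.207, -0.978, -0.001], [-0.978, 0.207, -0.001], [0.001, 0.001, -1.0]]
wrist_force: [-2.1, -0.0, 4.2]
gripper_width: 0.318
gripper_force: 30.0
0.283 -34.8
```

```bash
m="python3 -m handwheel"; k="python3 ok.py"
$m '[[[0,0,0.8,0,0,0,0.02]]]' >/dev/null && $k && $m '[[[0,0,0.8,0,0,0,0.02]]]' >/dev/null && $k && $m '[[[0,0,0.8,0,0,0,0.02]]]' >/dev/null && $k && $m '[[[0,0,0.8,0,0,0,0.02]]]' >/dev/null && $k && $m '[[[0,0,0.8,0,0,0,0.02]]]' >/dev/null && $k && $m '[[[0,0,0.8,0,0,0,0.02]]]' >/dev/null && $k && $m '[[[0,0,0.8,0,0,0,0.02]]]' >/dev/null && $k && $m '[[[0,0,0.8,0,0,0,0.02]]]' >/dev/null && $k && $m '[[[0,0,0.8,0,0,0,0.02]]]' >/dev/null && $k && $m '[[[0,0,0.8,0,0,0,0.02]]]' >/dev/null && $k && $m '[[[0,0,0.8,0,0,0,0.02]]]' >/dev/null && $k && $m '[[[0,0,0.8,0,0,0,0.02]]]' >/dev/null && $k && $m '[[[0,0,0.8,0,0,0,0.02]]]' >/dev/null && $k && $m '[[[0,0,0.8,0,0,0,0.02]]]' && $k
```

```text
0.194 -39.6
0.189 -44.4
0.227 -49.2
0.242 -54.0
0.268 -58.8
0.251 -63.6
0.198 -68.4
0.208 -73.2
0.214 -78.0
0.245 -82.8
0.214 -87.6
0.207 -92.4
0.246 -97.2
time_s: 29.1
tcp_pos: [0.5246, 0.0488, 0.1613]
ee_rot: [[-0.982, -0.188, -0.002], [-0.188, 0.982, 0.0], [0.002, 0.001, -1.0]]
wrist_force: [-4.0, 3.1, 5.1]
gripper_width: 0.32
gripper_force: 30.0
0.221 -102.0
```

```bash
m="python3 -m handwheel"; k="python3 ok.py"
$m '[[[0,0,0.8,0,0,0,0.02]]]' >/dev/null && $k && $m '[[[0,0,0.8,0,0,0,0.02]]]' >/dev/null && $k && $m '[[[0,0,0.8,0,0,0,0.02]]]' >/dev/null && $k && $m '[[[0,0,0.8,0,0,0,0.02]]]' >/dev/null && $k && $m '[[[0,0,0.8,0,0,0,0.02]]]' >/dev/null && $k && $m '[[[0,0,0.8,0,0,0,0.02]]]' >/dev/null && $k && $m '[[[0,0,0.8,0,0,0,0.02]]]' >/dev/null && $k && $m '[[[0,0,0.8,0,0,0,0.02]]]' >/dev/null && $k && $m '[[[0,0,0.8,0,0,0,0.02]]]' >/dev/null && $k && $m '[[[0,0,0.8,0,0,0,0.02]]]' >/dev/null && $k && $m '[[[0,0,0.8,0,0,0,0.02]]]' >/dev/null && $k && $m '[[[0,0,0.8,0,0,0,0.02]]]' >/dev/null && $k && $m '[[[0,0,0.8,0,0,0,0.02]]]' >/dev/null && $k && $m '[[[0,0,0.8,0,0,0,0.02],[0,0,0,0,0,0,0.02]]]' && $k
```

```text
0.264 -106.8
0.206 -111.6
0.275 -116.4
0.205 -121.2
0.233 -126.0
0.236 -130.8
0.218 -135.6
0.256 -140.4
0.227 -145.2
0.235 -150.0
0.222 -154.8
0.264 -159.6
0.25 -164.4
time_s: 30.6
tcp_pos: [0.5249, 0.0495, 0.1613]
ee_rot: [[-0.556, 0.831, -0.001], [0.831, 0.556, 0.002], [0.002, 0.0, -1.0]]
wrist_force: [-4.1, 5.3, 5.6]
gripper_width: 0.318
gripper_force: 30.0
0.048 -169.1
```

```bash
m="python3 -m handwheel"
$m '[[[0,0,0,0,0,0,0.06],[0,0,0,0,0,0,0.06],[0,0,0,0,0,0,0.06],[0,0,0,0,0,0,0.06],[0,0,0,0,0,0,0.06],[0,0,0,0,0,-0.023,0.06],[0,0,0,0,0,-0.022,0.06],[0,0,-1.428,0,0,0,0.06],[0,0,-1.428,0,0,0,0.06],[0,0,-1.428,0,0,0,0.06],[0,0,-1.428,0,0,0,0.06],[0,0,-1.428,0,0,0,0.06]]]' && $m '[[[0,0,-1.428,0,0,0,0.06],[0,0,-1.428,0,0,0,0.06],[0,0,-1.428,0,0,0,0.06],[0,0,-1.428,0,0,0,0.06],[0,0,-1.428,0,0,0,0.06],[0,0,-1.428,0,0,0,0.06],[0,0,-1.428,0,0,0,0.06],[0,0,-1.428,0,0,0,0.06],[0,0,-1.428,0,0,0,0.06],[0,0,-1.428,0,0,0,0.06]]]' && $m '[[[0,0,-1.428,0,0,0,0.06],[0,0,-1.428,0,0,0,0.06],[0,0,-1.428,0,0,0,0.06],[0,0,-1.428,0,0,0,0.06],[0,0,-1.428,0,0,0,0.06],[0,0,-1.428,0,0,0,0.06],[0,0,0,0,0,0.015,0.06],[0,0,0,0,0,0.015,0.06],[0,0,0,0,0,0.015,0.06],[0,0,0,0,0,0,0.06]]]' && $m '[[[0,0,0,0,0,0,0.02],[0,0,0,0,0,0,0.02],[0,0,0,0,0,0,0.02],[0,0,0,0,0,0,0.02],[0,0,0,0,0,0,0.02],[0,0,0,0,0,0,0.02],[0,0,0,0,0,0,0.02]]]';python3 ok.py
```

```text
time_s: 31.8
tcp_pos: [0.5257, 0.0482, 0.2059]
ee_rot: [[-0.974, 0.225, -0.0], [0.225, 0.974, -0.0], [0.0, -0.0, -1.0]]
wrist_force: [0.4, -0.3, 0.1]
gripper_width: 0.686
gripper_force: 0.0
time_s: 32.8
tcp_pos: [0.5257, 0.0482, 0.2059]
ee_rot: [[-0.298, -0.955, -0.0], [-0.955, 0.298, -0.0], [0.0, 0.0, -1.0]]
wrist_force: [-0.0, -0.1, 0.3]
gripper_width: 0.694
gripper_force: 0.0
time_s: 33.8
tcp_pos: [0.5242, 0.0478, 0.1589]
ee_rot: [[0.555, -0.832, -0.005], [-0.832, -0.555, -0.001], [-0.002, 0.005, -1.0]]
wrist_force: [-0.3, -0.3, -0.9]
gripper_width: 0.691
gripper_force: 0.0
time_s: 34.5
tcp_pos: [0.5258, 0.0483, 0.1613]
ee_rot: [[0.556, -0.831, 0.0], [-0.831, -0.556, -0.0], [0.0, -0.0, -1.0]]
wrist_force: [-0.5, -0.8, 2.6]
gripper_width: 0.323
gripper_force: 30.0
0.024 10.9
```

```bash
m="python3 -m handwheel"; k="python3 ok.py"
$m '[[[0,0,0.8,0,0,0,0.02]]]' >/dev/null && $k && $m '[[[0,0,0.8,0,0,0,0.02]]]' >/dev/null && $k && $m '[[[0,0,0.7,0,0,0,0.02]]]' >/dev/null && $k && $m '[[[0,0,0.7,0,0,0,0.02]]]' >/dev/null && $k && $m '[[[0,0,0.7,0,0,0,0.02]]]' >/dev/null && $k && $m '[[[0,0,0.7,0,0,0,0.02]]]' >/dev/null && $k && $m '[[[0,0,0.7,0,0,0,0.02]]]' >/dev/null && $k && $m '[[[0,0,0.7,0,0,0,0.02]]]' >/dev/null && $k && $m '[[[0,0,0.7,0,0,0,0.02]]]' >/dev/null && $k && $m '[[[0,0,0.7,0,0,0,0.02]]]' >/dev/null && $k && $m '[[[0,0,0.7,0,0,0,0.02]]]' >/dev/null && $k && $m '[[[0,0,0.7,0,0,0,0.02]]]' >/dev/null && $k && $m '[[[0,0,0.7,0,0,0,0.02]]]' && $k
```

```text
0.265 6.0
0.225 1.1
0.279 -3.1
0.242 -7.3
0.216 -11.5
0.186 -15.7
0.243 -19.9
0.196 -24.1
0.229 -28.3
0.185 -32.5
0.195 -36.7
0.735 -40.8
```

```bash
m="python3 -m handwheel"; k="python3 ok.py"
$m '[[[0,0,0,0,0,0,0.02],[0,0,0,0,0,0,0.02]]]';$k
```

```text
time_s: 35.9
tcp_pos: [0.5251, 0.0482, 0.1613]
ee_rot: [[-0.304, -0.953, -0.001], [-0.953, 0.304, -0.001], [0.001, 0.001, -1.0]]
wrist_force: [-4.1, 1.2, 5.9]
gripper_width: 0.32
gripper_force: 30.1
0.459 -40.6
```

```bash
m="python3 -m handwheel"; k="python3 ok.py"
$m '[[[0,0,0.15,0,0,0,0.02],[0,0,0,0,0,0,0.02],[0,0,0,0,0,0,0.02]]]'>/dev/null;$k
$m '[[[0,0,-0.7,0,0,0,0.02],[0,0,-0.2,0,0,0,0.02],[0,0,0,0,0,0,0.02]]]';$k; python3 -c "
from h import *;print(r.sense()['moment'])"
```

```text
0.643 -41.5
time_s: 36.5
tcp_pos: [0.5252, 0.0482, 0.1613]
ee_rot: [[-0.23, -0.973, -0.001], [-0.973, 0.23, -0.0], [0.0, 0.001, -1.0]]
wrist_force: [-3.1, 0.6, 5.1]
gripper_width: 0.317
gripper_force: 30.0
-0.026 -36.2
[ 0.13946037  1.1904084  -0.02619097]
```

```bash
m="python3 -m handwheel"
$m '[[[0,0,0,0,0,-0.003,0.02],[0,0,0,0,0,-0.004,0.02]]]' && $m '[[[0,0,0,0,0,-0.006,0.02],[0,0,0,0,0,-0.008,0.02],[0,0,0,0,0,-0.008,0.02],[0,0,0,0,0,-0.013,0.02],[0,0,0,0,0,-0.013,0.02],[0,0,0,0,0,0,0.02]]]'; python3 ok.py
```

```text
time_s: 36.7
tcp_pos: [0.5251, 0.0482, 0.1662]
ee_rot: [[-0.232, -0.973, -0.002], [-0.973, 0.232, 0.0], [0.0, 0.002, -1.0]]
wrist_force: [1.3, -0.4, -7.9]
gripper_width: 0.318
gripper_force: 30.0
time_s: 37.3
tcp_pos: [0.527, 0.0487, 0.2187]
ee_rot: [[-0.231, -0.973, 0.005], [-0.973, 0.231, 0.001], [-0.003, -0.005, -1.0]]
wrist_force: [0.2, 1.1, -5.1]
gripper_width: 0.318
gripper_force: 30.0
-0.022 -36.2
```

The crank is off the screw (weight about 5 N in hand). Next I carry it to the tray.

```bash
m="python3 -m handwheel"
$m '[[[0,0,0,-0.0337,0.0182,0,0.02],[0,0,0,-0.0337,0.0182,0,0.02],[0,0,0,-0.0337,0.0182,0,0.02],[0,0,0,-0.0337,0.0182,0,0.02],[0,0,0,-0.0337,0.0182,0,0.02],[0,0,0,-0.0337,0.0182,0,0.02],[0,0,0,-0.0337,0.0182,0,0.02],[0,0,0,-0.0337,0.0182,0,0.02],[0,0,0,0,0,0,0.02]]]' && $m '[[[0,0,0,0,0,0.03,0.02],[0,0,0,0,0,0.04,0.02],[0,0,0,0,0,0.04,0.02],[0,0,0,0,0,0.04,0.02],[0,0,0,0,0,0.01,0.02],[0,0,0,0,0,0,0.02],[0,0,0,0,0,0,0.02]]]';python3 - <<'E'
from h import *
im=cams.capture("scene");cv2.imwrite("pics/s5.png",cv2.resize(im[130:290,230:443,::-1],(800,600),interpolation=cv2.INTER_CUBIC))
E
```

```text
time_s: 38.2
tcp_pos: [0.4452, 0.3485, 0.2153]
ee_rot: [[-0.227, -0.974, 0.0], [-0.974, 0.227, 0.002], [-0.002, 0.0, -1.0]]
wrist_force: [-0.7, -0.3, -5.7]
gripper_width: 0.319
gripper_force: 30.0
time_s: 38.9
tcp_pos: [0.4476, 0.3455, 0.0578]
ee_rot: [[-0.23, -0.973, 0.003], [-0.973, 0.23, 0.002], [-0.003, -0.002, -1.0]]
wrist_force: [1.3, 0.6, -4.8]
gripper_width: 0.32
gripper_force: 30.0
```

View pics/s5.png

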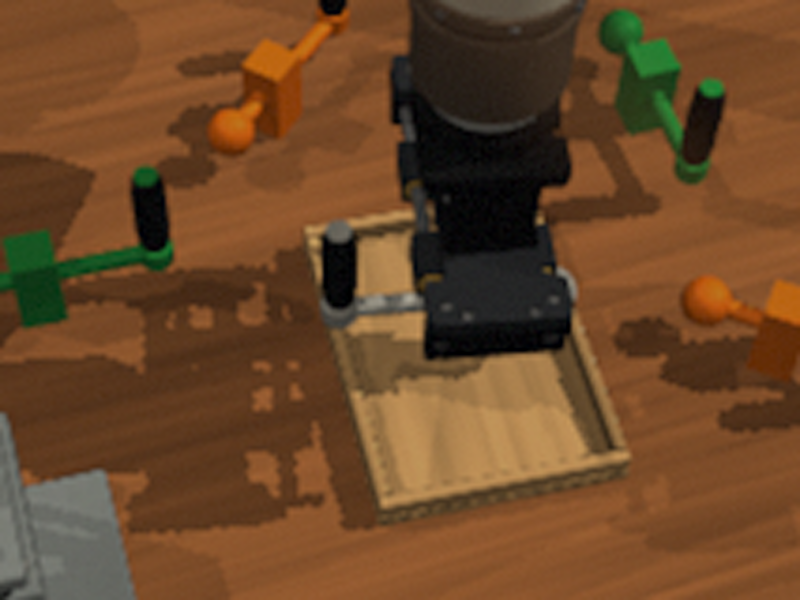

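The crank hangs upright over the middle of the tray, clear of everything. I'll lower it gently.

```bash
m="python3 -m handwheel"
$m '[[[0,0,0,0,0,0.007,0.02],[0,0,0,0,0,0.007,0.02],[0,0,0,0,0,0.003,0.02],[0,0,0,0,0,0.001,0.02],[0,0,0,0,0,0,0.02],[0,0,0,0,0,0,0.02]]]' && $m '[[[0,0,0,0,0,0.001,0.02],[0,0,0,0,0,0.001,0.02],[0,0,0,0,0,0,0.02]]]'
```

```text
time_s: 39.55
tcp_pos: [0.4465, 0.3444, 0.0381]
ee_rot: [[-0.231, -0.973, 0.0], [-0.973, 0.231, 0.0], [-0.0, -0.0, -1.0]]
wrist_force: [0.1, -0.4, -5.0]
gripper_width: 0.318
gripper_force: 30.0
time_s: 39.85
tcp_pos: [0.4463, 0.3442, 0.0358]
ee_rot: [[-0.231, -0.973, -0.0], [-0.973, 0.231, -0.0], [0.0, 0.0, -1.0]]
wrist_force: [0.1, 0.1, -5.0]
gripper_width: 0.32
gripper_force: 30.0
```

```bash
m="python3 -m handwheel"
$m '[[[0,0,0,0,0,0.0007,0.02],[0,0,0,0,0,0.0005,0.02],[0,0,0,0,0,0,0.02]]]' && $m '[[[0,0,0,0,0,0.0004,0.02],[0,0,0,0,0,0,0.02]]]'&& $m '[[[0,0,0,0,0,0.0004,0.02],[0,0,0,0,0,0,0.02]]]'
```

```text
time_s: 40.15
tcp_pos: [0.4463, 0.3442, 0.0347]
ee_rot: [[-0.231, -0.973, -0.0], [-0.973, 0.231, -0.0], [0.0, 0.0, -1.0]]
wrist_force: [0.1, 0.4, -4.9]
gripper_width: 0.32
gripper_force: 30.0
time_s: 40.35
tcp_pos: [0.4464, 0.3443, 0.0345]
ee_rot: [[-0.231, -0.973, 0.0], [-0.973, 0.231, 0.0], [-0.0, -0.0, -1.0]]
wrist_force: [-0.2, -0.0, -4.4]
gripper_width: 0.319
gripper_force: 30.0
time_s: 40.55
tcp_pos: [0.4464, 0.3443, 0.0344]
ee_rot: [[-0.231, -0.973, 0.0], [-0.973, 0.231, 0.0], [-0.0, -0.0, -1.0]]
wrist_force: [-1.9, 0.1, -0.9]
gripper_width: 0.32
gripper_force: 30.0
```

```bash
m="python3 -m handwheel"
$m '[[[0,0,0,0,0,0.0002,0.04],[0,0,0,0,0,0,0.06],[0,0,0,0,0,0,0.06],[0,0,0,0,0,0,0.06],[0,0,0,0,0,0,0.06],[0,0,0,0,0,0,0.06],[0,0,0,0,0,-0.02,0.06],[0,0,0,0,0,-0.03,0.06],[0,0,0,0,0,-0.04,0.06],[0,0,0,0,0,-0.04,0.06],[0,0,0,0,0,-0.04,0.06],[0,0,0,0,0,0,0.06]]]' && $m '[[[0,0,0,0,0.04,0,0.06],[0,0,0,0,0.04,0,0.06],[0,0,0,0,0,0,0.06],[0,0,0,0,0,0,0.06],[0,0,0,0,0,0,0.06]]]'
python3 - <<'E'
from h import *
s=cams.capture("scene");w=cams.capture("wrist")
cv2.imwrite("pics/f.png",cv2.resize(np.hstack([s,w])[:,:,::-1],(800,300),interpolation=cv2.INTER_AREA))
E
```

```text
time_s: 41.75
tcp_pos: [0.449, 0.3467, 0.2106]
ee_rot: [[-0.23, -0.973, 0.01], [-0.973, 0.23, 0.01], [-0.011, -0.007, -1.0]]
wrist_force: [0.7, 0.6, 0.3]
gripper_width: 0.689
gripper_force: 0.0
time_s: 42.25
tcp_pos: [0.369, 0.3628, 0.2036]
ee_rot: [[-0.231, -0.973, 0.0], [-0.973, 0.231, -0.0], [-0.0, -0.0, -1.0]]
wrist_force: [0.8, -0.1, -0.5]
gripper_width: 0.695
gripper_force: 0.0
```

View pics/f.png

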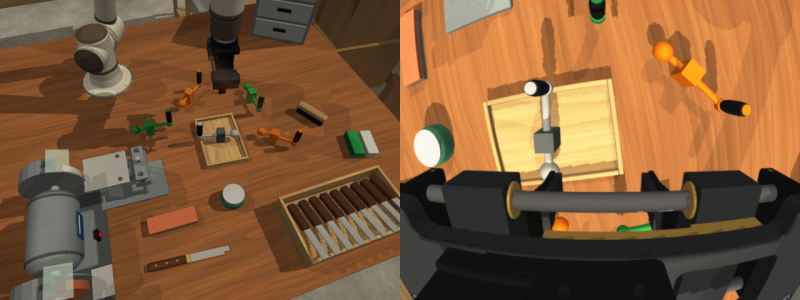

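The crank stands upright in the middle of the tray (hub at about (222,132) in the left half). The gripper is clear of it, and the tin, stone and knife have not moved. I'm handing the job in.

```bash
python3 -c "
from station import r
print(r.finish_job())"
```

```text
the job is handed in; nothing more can be done
None
```

The job is handed in, with no verdict returned: the crank went fully home, the tool rest was wound about 700° up to its stop (peak torque 0.74 N m, roughly 10 N at the hand grip), and the crank stands upright in the tray again with the other things untouched.

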